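# Stack a spinning former and its follower ring on the loading post

### The arm

A 6-joint arm with a two-finger parallel gripper is mounted at the origin on the work surface. World frame = base frame: x ahead of the robot, y to its left, z up, the work surface at z = 0. Lengths are in m, angles in rad, forces in N, time in s.
With the tool pointing down it reaches from about 0.275 to 0.725 m from the base axis. Payload 15.9 kg.
Tool frame: the origin (TCP) lies on the centre line of the jaws, within the pads' length; the fingertips stand 14 mm ahead of it and the grasp point (between the pads) lies 5 mm behind it (ctrl.finger_overhang is the distance from the TCP to the fingertips, in m); z points along the fingers, y is the direction in which the jaws open and shut (so a half turn about z gives the same grasp; the last joint's range is limited). The gripper opens to 85 mm and grips with 20 to 120 N. Pads are 22 mm wide; open, the fingers measure 114 mm over their backs; the gripper's body (76 mm by 85 mm) begins 54 mm behind the grasp point. The pads swing forward as they close: fully open they stand 13 mm farther back than shut.
Start: joints at [-1.233, 0.213, -0.034, 1.323, 0, 1.571], TCP at [0.166, -0.472, 0.214] pointing down, gripper open.
Joint ranges: [-2.98, 2.98], [-0.74, 1.72], [-1.14, 1.35], [-2.1, 2.04], [-1.57, 1.44], [-3.14, 3.14]. Speed limits (rad/s): [1.89, 1.89, 2.39, 2.57, 3.14, 3.14].

### API

Orientations are given as a 3x3 rotation matrix whose columns are the frame's x, y, z axes.
In Python, from plant import status, viewer, finish_job, ctrl gives the robot as it stands.
- The arm moves only by the tool apply_moves, never from a script. Its argument "plan" is a list of rows, each a list of 7 numbers: the shift along the tool's x, y, z in units of 25 mm (1.0 is 25 mm), then the turn, a rotation vector about the tool's x, y, z in units of 8 degrees (1.0 is 8 degrees), then the finger opening in mm, from 0 to 85.4. In form: [[tx, ty, tz, ax, ay, az, grip], ...]. A call has 1 to 10 rows; each row is the pose to reach, as a shift and turn from the pose commanded when the call began, along the tool's axes at that moment; what a row does not reach only later rows make up. A row lasts 1/10 s, in which the tool goes at most 50 mm and 8.59 degrees, less where a joint would pass 70% of its speed; a pose out of reach is approached as far as the arm can. A call with a gripper value outside its range is refused whole. The fingers move at their own pace and stop on an object; "grip_force" is the grip in N (left out, the last holds). Time passes only in rows, so rows that repeat a pose let the fingers close. It gives the time, the measured TCP pose, the force and the opening at its end, in the units of the state.
- status.get_state(): the state, without advancing time (a new reading comes with each control period).
- viewer.capture(name): name is "side" or "top" or "wrist"; returns a dict with "frame" (480x640x3 uint8, red, green, blue), "vertical_fov" (degrees; the focal length in pixels is half the picture's height over the tangent of half this angle, whatever the lens; pixels are square), "cx", "cy" (the principal point, pixels), "k1" (the pictures are not rectified: a ray, as slopes to the right and down, at radius r is drawn at 1 + k1 r^2 times it, then the intrinsics apply), "xyz" and "attitude" of the camera in the world; the wrist camera has in their place "hand_eye" (4x4, takes a point from camera to tool coordinates, whose origin is the TCP and whose axes are the flange's). Camera axes: x right, y down, z forward; pixel columns grow to the right and rows downward; lengths in m; the calibration is good to about 2 mm. A picture is of the moment at which its call begins: read the wrist's pose just before it. There is no depth.
- finish_job(): hands the job in, once; it reports no verdict.
The state is a dict: "clock": time; "joint_positions": joint angles; "qvel": joint speeds; "joint_torque": joint torques, N m; "position": TCP position; "orientation": TCP orientation; "contact_force": force on the tool from outside, world axes, zero at the start; "ft_torque": the same for the moment, N m; "opening": finger opening in m.
Only numpy, scipy, OpenCV 4.12 (cv2) and the standard library are available. Lean on these libraries where they do the work, as an engineer would, in place of code of your own. Each camera call takes 0.05 s, during which the arm holds its last target.

### The job

Get the next spinning job ready on the loading post: first put the brass flanged former over the post, flange down and fully home on the base, and then put the steel follower ring over the post on top of it. Set both down rather than dropping them, and let go of each.

Things in the scene. Friction and masses are not known exactly. Their poses are not given: they have to be found in the camera images.
- loading_post: The loading post, fixed to the bench: a dark steel round base 100 mm across and 18 mm thick, with one slim upright steel pin in its middle, 12 mm in diameter, its end tapering to 4 mm over the last 10 mm. Origin: centre of the base's underside, on the bench; z is up along the pin. The flat top of the base is 18 mm above the origin, the pin's end 93 mm above it.
- flanged_former: Loose, brass, about 450 g: a round flange 76 mm across and 8 mm thick with a round hub 46 mm across on its middle, 34 mm tall in all, with a straight 30 mm hole right through. Lies flange down; grip it by the hub. Origin: centre of the flange's underside; z is up the hub. Lookalikes without a hole: a pale wooden domed former, a flat brass disc, stepped pieces in the wooden tray at the far edge.
- follower_ring: The follower ring, loose, plain steel, about 240 g: a short thick tube 48 mm across and 28 mm tall with a straight 30 mm hole right through, standing on the bench with the hole upright; grip it across its outside. Origin: centre of its underside; z is along the hole. A solid steel disc of the same outer size, without a hole, also lies on the bench.
Mind the look-alikes: they are no part of the job. Of the things that look like the loading_post, the larger one is meant. What is shaped like the follower_ring but orange is not meant.

How it is judged:
By the outcome, as a careful person would: the job done as asked, in the order asked, and still so for the second after the job is handed in, with the robot touching nothing.
It also fails if it takes over 58 s, if anything falls off the work surface, if the arm or the gripper's body presses on something with over 40 N, if the wrist force passes 120 N, or if a joint passes its speed limit or range.

## Working session

There is one attempt and no reset: what is moved stays moved. The work goes in short steps, Python scripts to look and compute and a tool call to move; the robot and the scene stay as the last step left them, time stands still between calls to the robot, and variables do not carry over. Pictures are saved under pics/ and viewed, and the job is handed in when it is done.

Besides the shell and the picture viewer there is one more tool, called after "Call:" as name(argument=value, ...), one argument or row to a line, values as JSON. apply_moves: Moves the arm, as the interface text tells. Its arguments: {"type":"object","properties":{"plan":{"type":"array"},"grip_force":{"type":"number"}},"required":["plan"]}

```bash
ls; mkdir -p pics; python3 - <<'E'
from plant import status, viewer, ctrl
import cv2
print(status.get_state()); print([a for a in dir(ctrl) if a[0]!='_'])
for n in("top","side","wrist"):
    d=viewer.capture(n); cv2.imwrite(f"pics/{n}0.png",d["frame"][:,:,::-1]); d.pop("frame"); print(n,d)
E
```

```text
pics
{'clock': 0.0, 'joint_positions': array([-1.23300466e+00,  2.13355594e-01, -3.50630960e-02,  1.32352912e+00,
        3.53133143e-05,  1.57078355e+00]), 'qvel': array([ 0.00161302,  0.00145899,  0.00096108, -0.00036427, -0.0002851 ,
       -0.00103409]), 'joint_torque': array([ 3.15517755e-03, -6.86182380e+01,  4.87108397e+01,  1.78626389e-02,
        1.09766677e-04, -7.92913596e-06]), 'position': array([ 0.16558852, -0.47138537,  0.21371488]), 'orientation': array([[ 9.43484595e-01,  3.31416199e-01, -3.48287332e-04],
       [ 3.31416380e-01, -9.43483957e-01,  1.09811021e-03],
       [ 3.53280028e-05, -1.15147819e-03, -9.99999336e-01]]), 'contact_force': array([-0.80126862, -0.09712806,  0.45674354]), 'ft_torque': array([-0.05733853, -0.02097703, -0.01287344]), 'opening': 0.08520309635175417}
['IKError', 'finger_overhang']
top {'vertical_fov': 47.11593747058619, 'cx': 315.554757775035, 'cy': 237.08400339768298, 'k1': -0.17529588202823984, 'xyz': array([ 0.40721106, -0.0056373 ,  0.90953238]), 'attitude': array([[ 0.01064447, -0.98872228,  0.1493819 ],
       [-0.99966507, -0.0069
[... 173 characters left out ...]
5989051708869, 'xyz': array([0.24226796, 0.4267984 , 0.51159727]), 'attitude': array([[-0.79966377, -0.40986425,  0.43880423],
       [-0.60034793,  0.53241288, -0.59675698],
       [ 0.01096432, -0.74064015, -0.67181244]])}
wrist {'vertical_fov': 60.365726022060805, 'cx': 316.88367421249995, 'cy': 235.0021006828971, 'k1': 0.016667341304527596, 'hand_eye': array([[-4.77996559e-04, -9.52113115e-01, -3.05745626e-01,
         7.88166881e-02],
       [ 9.99999819e-01, -3.43036984e-04, -4.95138598e-04,
        -3.70043500e-04],
       [ 3.66545895e-04, -3.05745808e-01,  9.52113106e-01,
        -1.59781171e-01],
       [ 0.00000000e+00,  0.00000000e+00,  0.00000000e+00,
         1.00000000e+00]])}
```

View pics/top0.png

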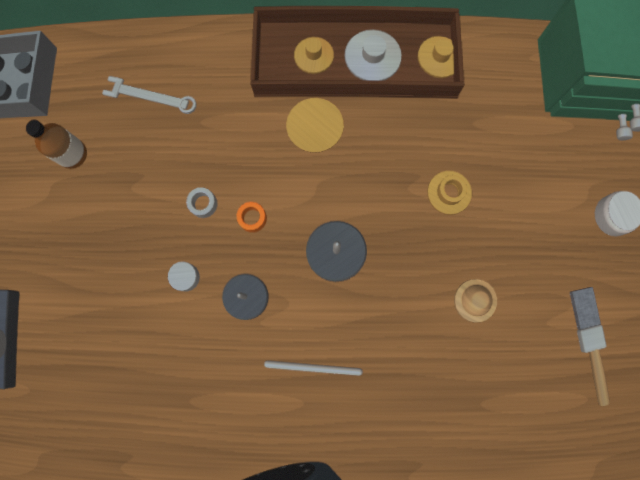

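View pics/side0.png

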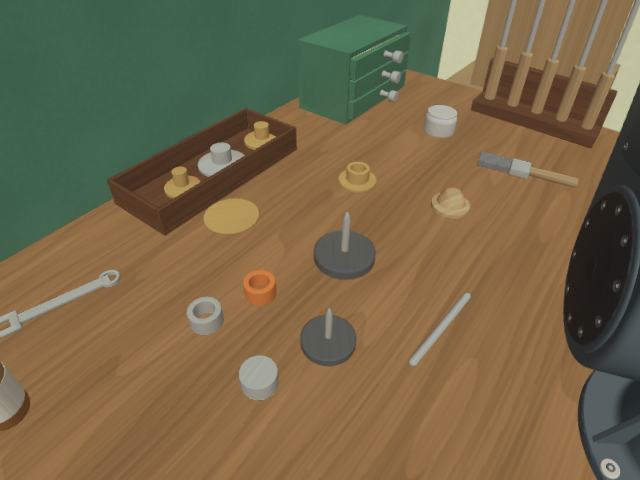

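View pics/wrist0.png

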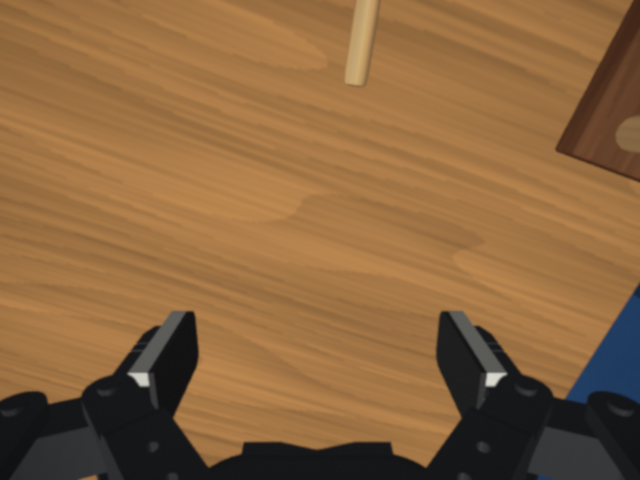

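The top picture shows these candidates:
- **Former:** (450,192), brass with a hub and hole. Lookalikes are wooden dome (476,300), flat disc (315,125) and the tray pieces.
- **Ring:** (201,202), steel with a hole. Lookalikes are orange (251,216) and the solid disc (182,276).
- **Post:** (337,251), the larger of the two. The smaller is at (245,297).

I'll confirm with crops and measure.

```bash
cat > h.py <<'E'
import numpy as np, cv2
from plant import status, viewer
def K(d):
    f=240/np.tan(np.radians(d["vertical_fov"]/2)); return np.array([[f,0,d["cx"]],[0,f,d["cy"]],[0,0,1.]])
def pose(d,st=None):
    if "xyz" in d: return np.array(d["attitude"]),np.array(d["xyz"])
    H=d["hand_eye"]; R=st["orientation"]; return R@H[:3,:3], st["position"]+R@H[:3,3]
def unproj(d,px,z,st=None):
    R,t=pose(d,st)
    u=cv2.undistortPoints(np.array(px,float).reshape(-1,1,2),K(d),np.array([d["k1"],0,0,0.])).reshape(-1,2)
    r=np.c_[u,np.ones(len(u))]@R.T
    return (t+r*((z-t[2])/r[:,2])[:,None])[:,:2]
def proj(d,P,st=None):
    R,t=pose(d,st); c=(np.array(P,float).reshape(-1,3)-t)@R
    return cv2.projectPoints(c,np.zeros(3),np.zeros(3),K(d),np.array([d["k1"],0,0,0.]))[0].reshape(-1,2)
def circ(x,y,z,r,n=72):
    a=np.linspace(0,2*np.pi,n); return np.c_[x+r*np.cos(a),y+r*np.sin(a),0*a+z]
def draw(im,d,c,col,s,o,st=None):
    p=((proj(d,c,st)-o)*s).astype(np.int32); cv2.polylines(im,[p],False,col,1)
E
cat > m.py <<'E'
from h import *
dt=viewer.capture("top"); ds=viewer.capture("side")
hsv=cv2.cvtColor(dt["frame"],cv2.COLOR_RGB2HSV)
for n,p in(("former",(450,192)),("ring",(201,202)),("post",(337,251))): print(n,unproj(dt,p,0.02))
def hull(d):
    pass
from scipy.optimize import least_squares
# silhouettes by GrabCut, fitted by silhouette hull model
def mask(d,c,R):
    im=d["frame"][:,:,::-1].copy(); m=np.full(im.shape[:2],cv2.GC_BGD,np.uint8)
    cv2.circle(m,c,R,cv2.GC_PR_BGD,-1); cv2.circle(m,c,int(R*.7),cv2.GC_PR_FGD,-1)
    cv2.grabCut(im,m,None,np.zeros((1,65)),np.zeros((1,65)),6,cv2.GC_INIT_WITH_MASK)
    g=((m==1)|(m==3)).astype(np.uint8)
    k,l,s,_=cv2.connectedComponentsWithStats(g); i=1+np.argmax(s[1:,4]); g=(l==i).astype(np.uint8)
    cn=max(cv2.findContours(g,cv2.RETR_EXTERNAL,cv2.CHAIN_APPROX_NONE)[0],key=len)
    return cv2.convexHull(cn).astype(np.float32)
def model(n,x,y):
    L={"former":[(0,.038),(.008,.038),(.034,.023)],"ring":[(0,.024),(.028,.024)],"post":[(0,.05),(.018,.05)]}[n]
    if n=="post": L=L+[(.083,.006),(.093,.002)]
    return np.vstack([circ(x,y,z,r) for z,r in L])
pos={}
for n,pt,Rt,ps,Rs in(("former",(450,192),30,(357,176),32),("ring",(201,202),21,(205,315),26),("post",(337,251),38,(345,245),48)):
  for tag,d,c,R in(("top",dt,pt,Rt),("side",ds,ps,Rs)):
    hl=mask(d,c,R); M=cv2.moments(hl); a=np.array([M["m10"],M["m01"]])/M["m00"]
    x0=unproj(d,a,.015)[0]
    def f(q):
        h=cv2.convexHull(proj(d,model(n,*q)).astype(np.float32)); m=cv2.moments(h); return np.array([m["m10"],m["m01"]])/m["m00"]-a
    r=least_squares(f,x0); h=cv2.convexHull(proj(d,model(n,*r.x)).astype(np.float32))
    print(n,tag,r.x.round(4),"area obs/model",M["m00"],cv2.contourArea(h)); pos.setdefault(n,[]).append(r.x)
out=[]
H={"former":[(.008,.038),(.034,.023),(.034,.015)],"ring":[(.028,.024),(.028,.015),(0,.024)],"post":[(.018,.05),(0,.05),(.018,.006),(.083,.006)]}
for n in pos:
  row=[]
  for d,q,w in((dt,pos[n][0],45),(ds,pos[n][0],55)):
    c=proj(d,[[*q,.02]])[0].astype(int); o=c-w; s=260/(2*w)
    im=cv2.resize(d["frame"][o[1]:o[1]+2*w,o[0]:o[0]+2*w,::-1],(260,260),interpolation=cv2.INTER_CUBIC); im2=im.copy()
    for z,r in H[n]: draw(im2,d,circ(*q,z,r),(0,0,255),s,o-.5)
    row+=[im2]
  out.append(np.vstack(row))
cv2.imwrite("pics/crops.png",np.hstack(out))
E
python3 m.py
```

```text
former [[ 0.61917381 -0.20640896]]
ring [[0.59966243 0.20917258]]
post [[ 0.51898004 -0.01837675]]
former top [ 0.6232 -0.2089] area obs/model 1443.5 1576.0917534981854
former side [ 0.6223 -0.2079] area obs/model 787.5 951.3834350362886
ring top [0.6006 0.2101] area obs/model 718.5 756.9810763767455
ring side [0.5994 0.2116] area obs/model 1109.0 1193.6549851938616
post top [ 0.5205 -0.0168] area obs/model 2867.0 2954.5370752972085
post side [ 0.5192 -0.013 ] area obs/model 2748.0 2951.2407713548746
```

View pics/crops.png

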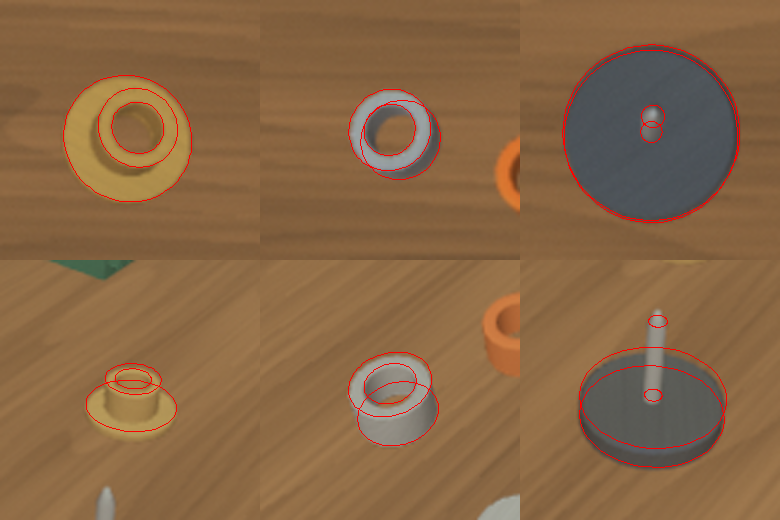

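The crops confirm all three: the brass former with a hub hole, the steel ring with a through hole, and the big post. Model outlines fit both views to within about 2 mm. I'll use former (0.623,-0.2085), ring (0.600,0.211) and post (0.520,-0.016).

```bash
cat > go.py <<'E'
import sys
from h import *
from scipy.spatial.transform import Rotation as Ro
from plant import ctrl
x,y,z=map(float,sys.argv[1:4]); psi=np.pi/2
s=status.get_state(); R=s["orientation"]; c,k=np.cos(psi),np.sin(psi)
T=np.array([[c,k,0],[k,-c,0],[0,0,-1.]])
print("t",s["clock"],"pos",s["position"].round(4),"F",s["contact_force"].round(1),"open",round(s["opening"],4),"ovh",ctrl.finger_overhang)
print("shift",(R.T@(np.array([x,y,z])-s["position"])/.025).round(2),"turn",(np.degrees(Ro.from_matrix(R.T@T).as_rotvec())/8).round(2))
E
python3 go.py 0.623 -0.2085 0.16
```

```text
t 0.25 pos [ 0.1656 -0.4716  0.214 ] F [-0.2  0.   0.1] open 0.0853 ovh 0.014
shift [20.75 -3.86  2.16] turn [-0.   -0.   -8.83]
```

Call:
apply_moves(
  plan=[
    [2, -0.4, 0, 0, 0, -1, 85],
    [4, -0.8, 0, 0, 0, -2, 85],
    [6, -1.2, 0, 0, 0, -3, 85],
    [8, -1.6, 0, 0, 0, -4, 85],
    [10, -2, 0.2, 0, 0, -5, 85],
    [12, -2.3, 0.5, 0, 0, -6, 85],
    [14, -2.7, 0.9, 0, 0, -7, 85],
    [16, -3.1, 1.3, 0, 0, -8, 85],
    [18, -3.5, 1.7, 0, 0, -8.83, 85],
    [20, -3.8, 2.1, 0, 0, -8.83, 85],
  ],
)

```text
clock: 1.25
position: [0.5956, -0.2212, 0.1639]
orientation: [[-0.005, 1.0, -0.0], [1.0, 0.005, 0.0], [0.0, -0.0, -1.0]]
contact_force: [0.2, -0.2, 0.7]
opening: 0.0854
```

```bash
python3 go.py 0.623 -0.2085 0.10
```

```text
t 1.25 pos [ 0.5956 -0.2212  0.1639] F [ 0.2 -0.2  0.7] open 0.0854 ovh 0.014
shift [0.5  1.1  2.56] turn [-0.   -0.    0.03]
```

Call:
apply_moves(
  plan=[
    [0, 0, 1.0, 0, 0, 0, 70],
    [0, 0, 1.0, 0, 0, 0, 70],
    [0, 0, 1.0, 0, 0, 0, 70],
    [0, 0, 1.0, 0, 0, 0, 70],
  ],
)

```text
clock: 1.65
position: [0.5939, -0.2236, 0.1408]
orientation: [[0.001, 1.0, 0.001], [1.0, -0.001, -0.001], [-0.001, 0.001, -1.0]]
contact_force: [0.2, -0.5, 0.6]
opening: 0.0703
```

```bash
python3 go.py 0.623 -0.2085 0.10; cat > w.py <<'E'
import sys
from h import *
st=status.get_state(); d=viewer.capture("wrist"); im=d["frame"][:,:,::-1].copy()
if len(sys.argv)>2:
    x,y,b=map(float,sys.argv[2:5])
    for a in sys.argv[5:]:
        z,r=map(float,a.split(",")); draw(im,d,circ(x,y,b+z,r),(0,0,255),1,0,st)
cv2.imwrite("pics/"+sys.argv[1]+".png",im)
E
python3 w.py wf1 0.623 -0.2085 0 0.008,.038 .034,.023 .034,.015
```

```text
t 1.65 pos [ 0.5939 -0.2236  0.1408] F [ 0.2 -0.5  0.6] open 0.0703 ovh 0.014
shift [0.61 1.16 1.63] turn [ 0.01  0.   -0.01]
```

View pics/wf1.png

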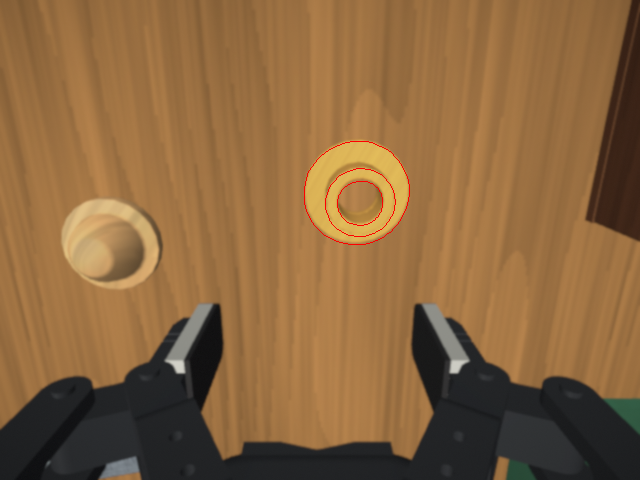

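The wrist view shows the former at (357,195) and its outline matches the fit.

Call:
apply_moves(
  plan=[
    [0.61, 1.16, 0.3, 0, 0, 0, 62],
    [0.61, 1.16, 1.2, 0, 0, 0, 62],
    [0.61, 1.16, 2.0, 0, 0, 0, 62],
    [0.61, 1.16, 2.8, 0, 0, 0, 62],
    [0.61, 1.16, 3.4, 0, 0, 0, 62],
    [0.61, 1.16, 3.4, 0, 0, 0, 62],
    [0.61, 1.16, 3.4, 0, 0, 0, 62],
  ],
)

```text
clock: 2.4
position: [0.6233, -0.2081, 0.0557]
orientation: [[0.001, 1.0, 0.001], [1.0, -0.001, -0.0], [-0.0, 0.001, -1.0]]
contact_force: [0.1, -0.3, -0.1]
opening: 0.0621
```

```bash
python3 go.py 0.623 -0.2085 0.025;python3 w.py wf2 0.623 -0.2085 0 0.008,.038 .034,.023 .034,.015
```

```text
t 2.4 pos [ 0.6233 -0.2081  0.0557] F [ 0.1 -0.3 -0.1] open 0.0621 ovh 0.014
shift [-0.02 -0.01  1.23] turn [ 0.01  0.   -0.01]
```

View pics/wf2.png

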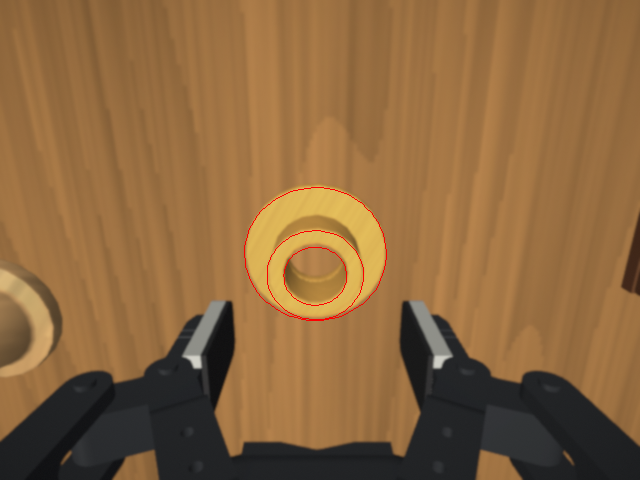

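Call:
apply_moves(
  plan=[
    [0, 0, 0.5, 0, 0, 0, 62],
    [0, 0, 0.9, 0, 0, 0, 62],
    [0, 0, 1.2, 0, 0, 0, 62],
    [0, 0, 1.2, 0, 0, 0, 62],
    [0, 0, 1.2, 0, 0, 0, 40],
    [0, 0, 1.2, 0, 0, 0, 40],
    [0, 0, 1.2, 0, 0, 0, 40],
    [0, 0, 1.2, 0, 0, 0, 40],
    [0, 0, 1.2, 0, 0, 0, 40],
    [0, 0, 1.2, 0, 0, 0, 40],
  ],
  grip_force=70,
)

```text
clock: 3.45
position: [0.6232, -0.2075, 0.0244]
orientation: [[0.0, 1.0, 0.0], [1.0, -0.0, -0.0], [-0.0, 0.0, -1.0]]
contact_force: [0.6, 0.0, -0.6]
opening: 0.04
```

```bash
python3 go.py 0.52 -0.016 0.17
```

```text
t 3.45 pos [ 0.6232 -0.2075  0.0244] F [ 0.6  0.  -0.6] open 0.04 ovh 0.014
shift [ 7.66 -4.13 -5.82] turn [ 0.  0. -0.]
```

The opening went to 40 mm on a 46 mm hub, so I doubt the grip. Looking.

```bash
python3 w.py wf3 0.623 -0.2085 0 0.008,.038 .034,.023 .034,.015; python3 - <<'E'
from h import *
d=viewer.capture("side"); c=proj(d,[[.623,-.2085,.03]])[0].astype(int); print(c)
o=c-[70,60]; cv2.imwrite("pics/sf3.png",cv2.resize(d["frame"][max(0,o[1]):o[1]+120,o[0]:o[0]+140,::-1],None,fx=5,fy=5,interpolation=cv2.INTER_CUBIC))
E
```

```text
[357 167]
```

View pics/wf3.png

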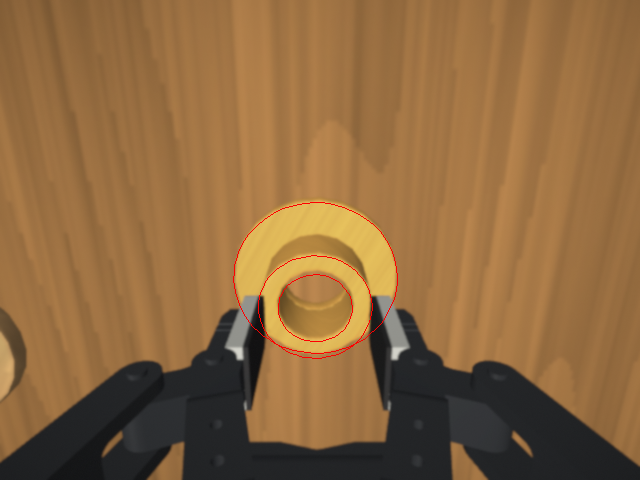

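View pics/sf3.png

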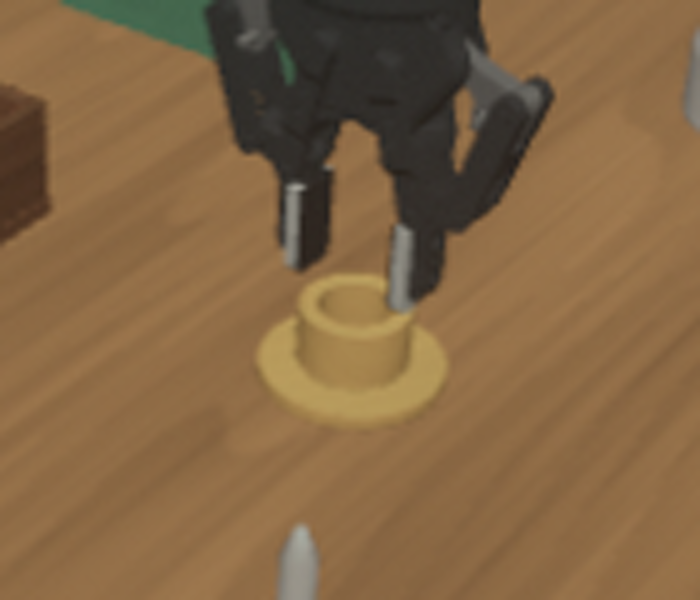

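```bash
python3 - <<'E'
from h import *
st=status.get_state(); d=viewer.capture("side"); w=viewer.capture("wrist")
print(st["opening"],st["joint_positions"].round(3))
o=np.array([357-70,167-60])
for z in(.014,0,-.005,-.02,-.03):
  for y in(-.02,-.023,-.0255,.02,.023,.0255):
    p=st["position"]+st["orientation"]@np.array([0.,y,z])
    print(z,y,"side crop",((proj(d,p)[0]-o)*5).round(),"wrist",proj(w,p,st)[0].round())
im=cv2.resize(w["frame"][270:430,180:460,::-1],None,fx=2.8,fy=2.8,interpolation=cv2.INTER_CUBIC); cv2.imwrite("pics/wf3z.png",im)
E
```

```text
0.04009305335586704 [-0.321  0.624  0.095  1.042  0.     1.249]
0.014 -0.02 side crop [391. 364.] wrist [272. 283.]
0.014 -0.023 side crop [398. 366.] wrist [266. 283.]
0.014 -0.0255 side crop [403. 369.] wrist [260. 283.]
0.014 0.02 side crop [307. 328.] wrist [360. 283.]
0.014 0.023 side crop [301. 326.] wrist [366. 283.]
0.014 0.0255 side crop [296. 324.] wrist [372. 283.]
0 -0.02 side crop [394. 334.] wrist [269. 296.]
0 -0.023 side crop [401. 336.] wrist [262. 296.]
0 -0.0255 side crop [406. 339.] wrist [256. 296.]
0 0.02 side crop [309. 299.] wrist [363. 296.]
0 0.023 side crop [303. 296.] wrist [370. 296.]
0 0.0255 side crop [297. 294.] wrist [376. 296.]
-0.005 -0.02 side crop [395. 323.] wrist [268. 302.]
-0.005 -0.023 side crop [402. 326.] wrist [260. 302.]
-0.005 -0.0255 side crop [407. 328.] wrist [254. 302.]
-0.005 0.02 side crop [309. 288.] wrist [364. 302.]
-0.005 0.023 side crop [303. 285.] wrist [371. 302.]
-0.005 0.0255 side crop [298. 283.] wrist [377. 302.]
-0.02 -0.02 side crop [398. 290.] wrist [263. 320.]
-0.02 -0.023 side crop [405. 293.] wrist [255. 320.]
-0.02 -0.0255 side crop [410. 295.] wrist [249. 320.]
-0.02 0.02 side crop [311. 255.] wrist [368. 320.]
-0.02 0.023 side crop [305. 253.] wrist [376. 320.]
-0.02 0.0255 side crop [300. 251.] wrist [383. 320.]
-0.03 -0.02 side crop [400. 268.] wrist [260. 334.]
-0.03 -0.023 side crop [407. 270.] wrist [251. 334.]
-0.03 -0.0255 side crop [412. 272.] wrist [244. 334.]
-0.03 0.02 side crop [313. 233.] wrist [372. 334.]
-0.03 0.023 side crop [306. 231.] wrist [380. 334.]
-0.03 0.0255 side crop [301. 229.] wrist [387. 334.]
```

View pics/wf3z.png

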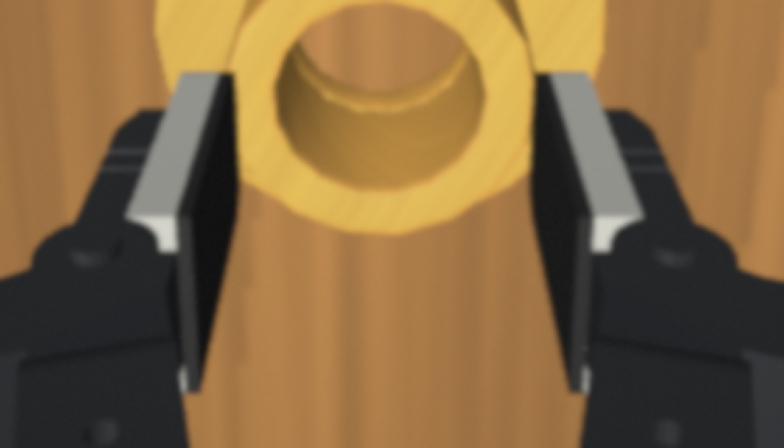

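The crops show the truth: the tips are about 20 mm behind the reported TCP, above the hub top and not touching it. That doesn't match the stated 14 mm ahead. The pads closed on air, so I'll reopen and lower by vision, watching the force.

Call:
apply_moves(
  plan=[
    [0, 0, 0, 0, 0, 0, 62],
    [0, 0, 0, 0, 0, 0, 62],
    [0, 0, 0, 0, 0, 0, 62],
    [0, 0, 0, 0, 0, 0, 62],
    [0, 0, 0.2, 0, 0, 0, 62],
    [0, 0, 0.4, 0, 0, 0, 62],
    [0, 0, 0.6, 0, 0, 0, 62],
    [0, 0, 0.8, 0, 0, 0, 62],
    [0, 0, 0.8, 0, 0, 0, 62],
  ],
)

```text
clock: 4.55
position: [0.6226, -0.2073, 0.0033]
orientation: [[0.0, 1.0, -0.001], [1.0, -0.0, 0.0], [0.0, -0.001, -1.0]]
contact_force: [-1.4, 0.5, -0.3]
opening: 0.062
```

```bash
cat > sv.py <<'E'
import sys
from h import *
d=viewer.capture("side"); x,y,z=map(float,sys.argv[2:5]); c=proj(d,[[x,y,z]])[0].astype(int)
o=np.maximum(c-[70,60],0); cv2.imwrite(f"pics/{sys.argv[1]}.png",cv2.resize(d["frame"][o[1]:o[1]+120,o[0]:o[0]+140,::-1],None,fx=5,fy=5,interpolation=cv2.INTER_CUBIC))
E
python3 sv.py sf4 .623 -.2085 .03; python3 w.py wf4 0.623 -0.2085 0 0.008,.038 .034,.023 .034,.015; python3 go.py .623 -.2085 0
```

```text
t 4.65 pos [ 0.6231 -0.2075  0.0042] F [-0.5 -0.5  0.4] open 0.0615 ovh 0.014
shift [-0.04 -0.    0.17] turn [-0. -0. -0.]
```

View pics/sf4.png

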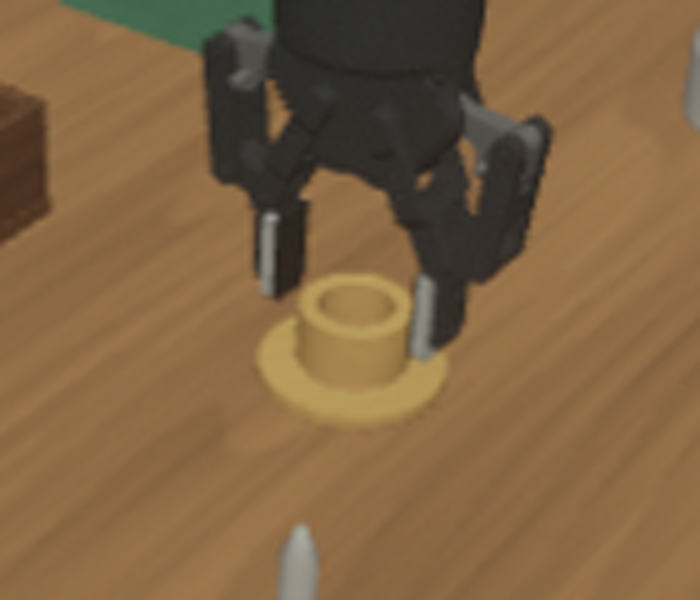

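View pics/wf4.png

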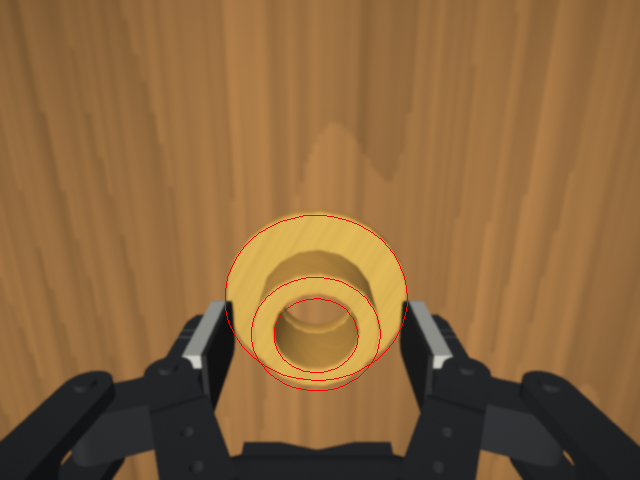

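```bash
python3 - <<'E'
import cv2
a=cv2.imread("pics/wf4.png")[195:400,200:430];b=cv2.imread("pics/wf2.png")[175:330,230:404]
a=cv2.resize(a,(400,357),interpolation=2);b=cv2.resize(b,(400,357),interpolation=2)
cv2.imwrite("pics/z4.png",cv2.hconcat([a,b]))
E
```

```text
(no output)
```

View pics/z4.png

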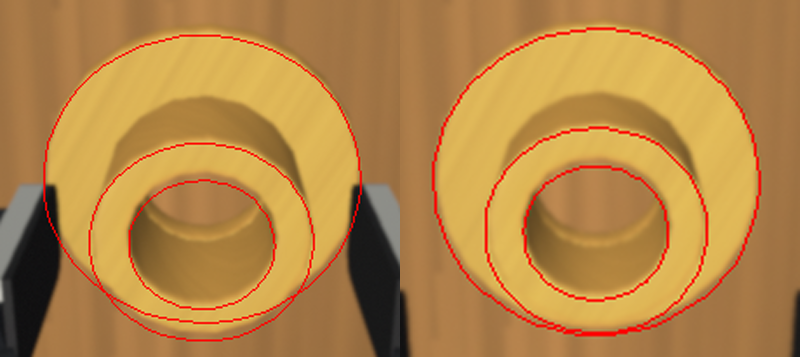

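```bash
python3 - <<'E'
from h import *
st=status.get_state(); d=viewer.capture("side"); w=viewer.capture("wrist")
o=np.array([357-70,167-60])
for z in(.01,0,-.01,-.015,-.02,-.025):
  for y in(-.034,.034):
    p=st["position"]+st["orientation"]@np.array([0.011,y,z])
    print(z,y,"side crop",((proj(d,p)[0]-o)*5).round(),"wrist",proj(w,p,st)[0].round())
print(st["position"])
E
```

```text
0.01 -0.034 side crop [403. 423.] wrist [239. 264.]
0.01 0.034 side crop [261. 362.] wrist [393. 264.]
0 -0.034 side crop [405. 402.] wrist [235. 273.]
0 0.034 side crop [262. 341.] wrist [397. 273.]
-0.01 -0.034 side crop [408. 381.] wrist [230. 282.]
-0.01 0.034 side crop [263. 321.] wrist [402. 283.]
-0.015 -0.034 side crop [409. 371.] wrist [227. 288.]
-0.015 0.034 side crop [264. 310.] wrist [404. 288.]
-0.02 -0.034 side crop [410. 360.] wrist [224. 294.]
-0.02 0.034 side crop [264. 299.] wrist [407. 294.]
-0.025 -0.034 side crop [411. 349.] wrist [221. 300.]
-0.025 0.034 side crop [265. 289.] wrist [410. 300.]
[ 0.62306925 -0.2075134   0.00420233]
```

Both cameras put the tips about 22 mm behind the reported TCP, so tip z = TCP z + 0.022. They are now at about z = 26 mm. I'll lower 13 mm more and close.

Call:
apply_moves(
  plan=[
    [0, 0, 0.2, 0, 0, 0, 62],
    [0, 0, 0.4, 0, 0, 0, 62],
    [0, 0, 0.5, 0, 0, 0, 62],
    [0, 0, 0.5, 0, 0, 0, 62],
    [0, 0, 0.5, 0, 0, 0, 40],
    [0, 0, 0.5, 0, 0, 0, 40],
    [0, 0, 0.5, 0, 0, 0, 40],
    [0, 0, 0.5, 0, 0, 0, 40],
    [0, 0, 0.5, 0, 0, 0, 40],
  ],
  grip_force=70,
)

```text
clock: 5.65
position: [0.6233, -0.2076, -0.0076]
orientation: [[0.0, 1.0, 0.0], [1.0, -0.0, -0.0], [-0.0, 0.0, -1.0]]
contact_force: [-2.4, -0.1, 5.1]
opening: 0.0437
```

```bash
python3 sv.py sf5 .623 -.2085 .03;  python3 go.py .52 -.016 0.1
```

```text
t 5.7 pos [ 0.6233 -0.2076 -0.0076] F [-1.1  1.   5.2] open 0.0435 ovh 0.014
shift [ 7.66 -4.13 -4.31] turn [ 0.  0. -0.]
```

View pics/sf5.png

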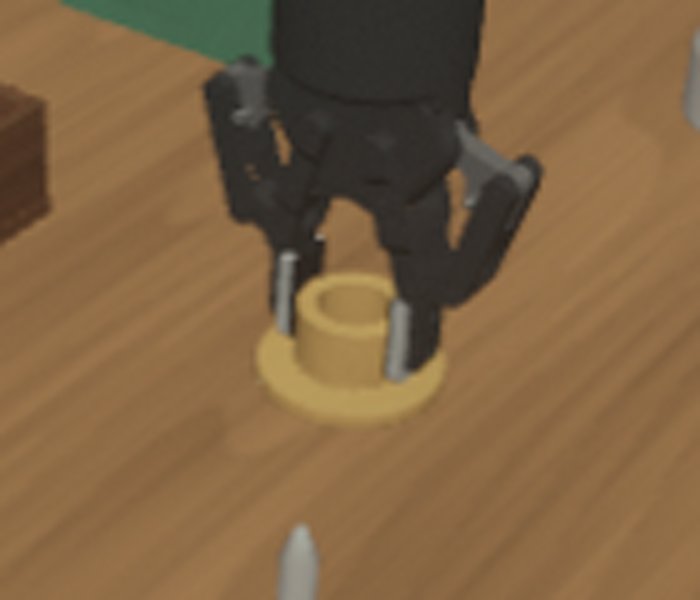

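Call:
apply_moves(
  plan=[
    [0, 0, -0.5, 0, 0, 0, 38],
    [0, 0, -1.3, 0, 0, 0, 38],
    [0, 0, -2.2, 0, 0, 0, 38],
    [0, 0, -3.2, 0, 0, 0, 38],
    [0, 0, -4.2, 0, 0, 0, 38],
    [0, 0, -5.0, 0, 0, 0, 38],
    [0, 0, -5.0, 0, 0, 0, 38],
    [0, 0, -5.0, 0, 0, 0, 38],
  ],
)

```text
clock: 6.5
position: [0.6231, -0.2075, 0.1166]
orientation: [[0.0, 1.0, 0.0], [1.0, -0.0, -0.0], [-0.0, 0.0, -1.0]]
contact_force: [0.3, -0.4, -4.2]
opening: 0.0438
```

```bash
python3 sv.py sf6 .623 -.2085 .12;  python3 go.py .52 -.017 0.12; python3 w.py wf6
```

```text
t 6.55 pos [ 0.6227 -0.2074  0.1158] F [ 0.2 -0.5 -3.8] open 0.0438 ovh 0.014
shift [ 7.61 -4.11 -0.16] turn [-0.01 -0.   -0.  ]
```

View pics/sf6.png

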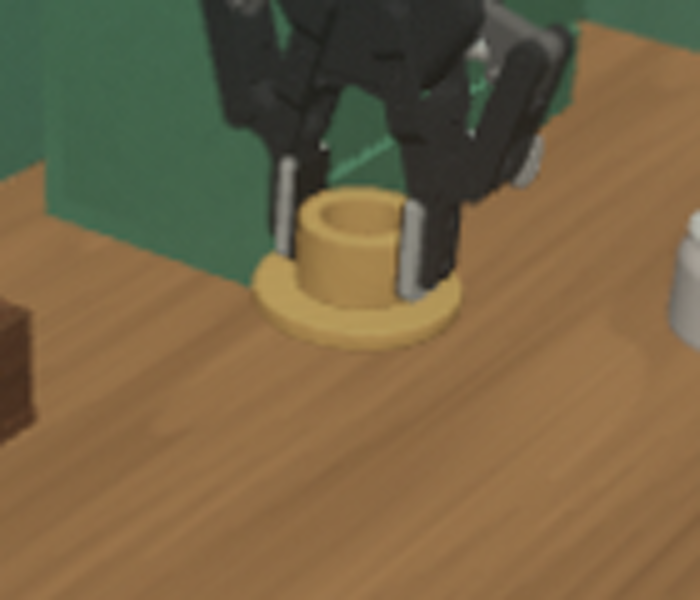

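View pics/wf6.png

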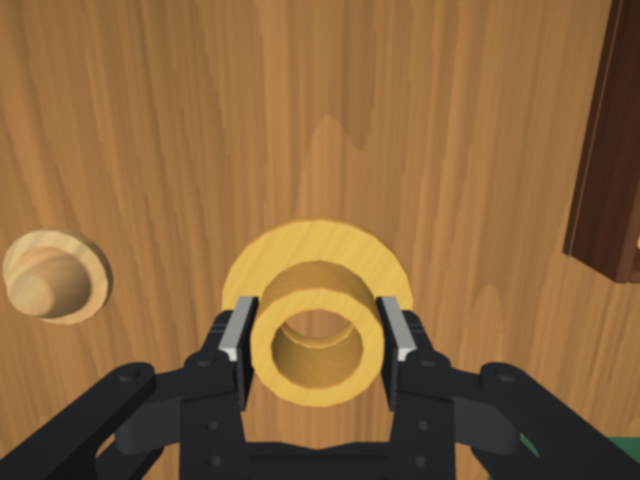

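The former is held level, flange down.

Call:
apply_moves(
  plan=[
    [1.3, -0.7, 0, 0, 0, 0, 38],
    [2.7, -1.4, 0, 0, 0, 0, 38],
    [4.0, -2.1, 0, 0, 0, 0, 38],
    [5.3, -2.8, 0, 0, 0, 0, 38],
    [6.5, -3.5, 0, 0, 0, 0, 38],
    [7.3, -3.9, 0, 0, 0, 0, 38],
    [7.7, -4.1, 0, 0, 0, 0, 38],
    [7.7, -4.1, 0, 0, 0, 0, 38],
    [7.7, -4.1, 0, 0, 0, 0, 38],
    [7.7, -4.1, 0, 0, 0, 0, 38],
  ],
)

```text
clock: 7.6
position: [0.5211, -0.0159, 0.1166]
orientation: [[0.001, 1.0, -0.0], [1.0, -0.001, -0.0], [-0.0, -0.0, -1.0]]
contact_force: [0.5, 0.4, -3.7]
opening: 0.0435
```

```bash
python3 go.py .52 -.015 0.0104; python3 w.py wp1 .520 -.016 0 .093,.002 .083,.006 .018,.05 .1235,.038 .1575,.015; python3 - <<'E'
from h import *
d=viewer.capture("side"); cv2.imwrite("pics/sp1.png",d["frame"][40:340,200:500,::-1].repeat(2,0).repeat(2,1))
E
```

```text
t 7.6 pos [ 0.5211 -0.0159  0.1166] F [ 0.5  0.4 -3.7] open 0.0435 ovh 0.014
shift [ 0.04 -0.04  4.25] turn [-0.    0.   -0.01]
```

View pics/wp1.png

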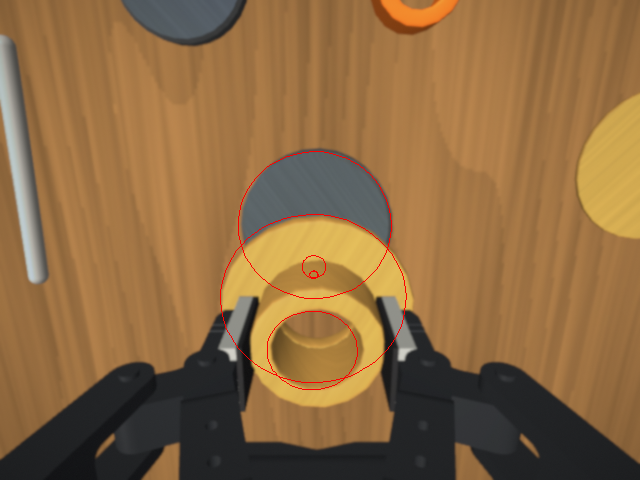

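View pics/sp1.png

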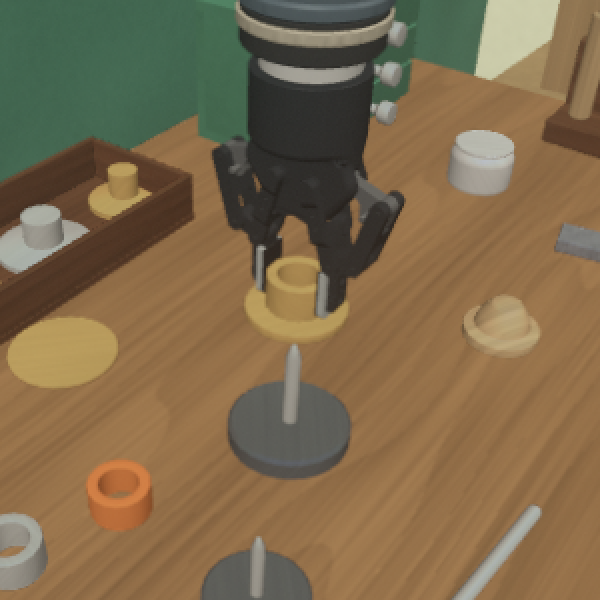

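Former and pin line up within about 2 mm, against 9 mm radial clearance. Lowering in stages.

Call:
apply_moves(
  plan=[
    [0.03, -0.04, 0.4, 0, 0, 0, 38],
    [0.03, -0.04, 0.9, 0, 0, 0, 38],
    [0.03, -0.04, 1.4, 0, 0, 0, 38],
    [0.03, -0.04, 1.9, 0, 0, 0, 38],
    [0.03, -0.04, 2.4, 0, 0, 0, 38],
    [0.03, -0.04, 2.9, 0, 0, 0, 38],
    [0.03, -0.04, 3.3, 0, 0, 0, 38],
    [0.03, -0.04, 3.7, 0, 0, 0, 38],
    [0.03, -0.04, 3.9, 0, 0, 0, 38],
    [0.03, -0.04, 3.9, 0, 0, 0, 38],
  ],
)

```text
clock: 8.7
position: [0.5193, -0.0143, 0.0187]
orientation: [[0.0, 1.0, -0.001], [1.0, -0.0, 0.0], [0.0, -0.001, -1.0]]
contact_force: [-1.2, 0.0, -2.9]
opening: 0.0439
```

```bash
python3 go.py .52 -.015 0.0104; python3 w.py wp2;python3 sv.py sp2 .52 -.016 .05
```

```text
t 8.7 pos [ 0.5193 -0.0143  0.0187] F [-1.2  0.  -2.9] open 0.0439 ovh 0.014
shift [-0.03  0.03  0.33] turn [-0.01 -0.   -0.  ]
```

View pics/wp2.png

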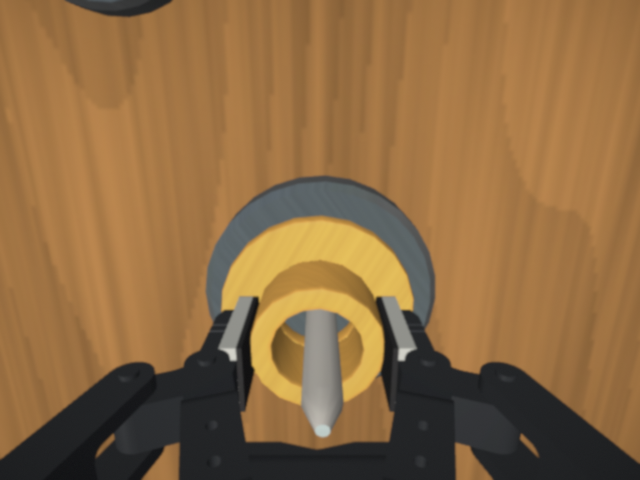

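View pics/sp2.png

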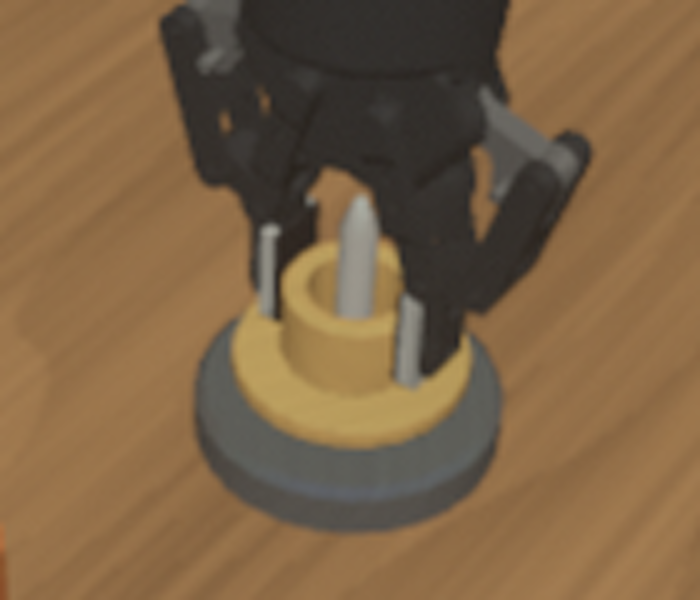

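The pin is inside the hole, with about 8 mm left to go.

Call:
apply_moves(
  plan=[
    [0, 0.05, 0.08, 0, 0, 0, 38],
    [0, 0.05, 0.15, 0, 0, 0, 38],
    [0, 0.05, 0.2, 0, 0, 0, 38],
    [0, 0.05, 0.24, 0, 0, 0, 38],
    [0, 0.05, 0.28, 0, 0, 0, 38],
    [0, 0.05, 0.28, 0, 0, 0, 38],
  ],
)

```text
clock: 9.4
position: [0.5208, -0.0143, 0.0122]
orientation: [[0.0, 1.0, -0.0], [1.0, -0.0, -0.0], [-0.0, -0.0, -1.0]]
contact_force: [-0.5, 0.1, -4.1]
opening: 0.0437
```

Call:
apply_moves(
  plan=[
    [0, 0, 0.03, 0, 0, 0, 38],
    [0, 0, 0.06, 0, 0, 0, 38],
    [0, 0, 0.06, 0, 0, 0, 38],
  ],
)

```text
clock: 9.7
position: [0.5209, -0.0143, 0.0108]
orientation: [[0.0, 1.0, -0.0], [1.0, -0.0, -0.0], [-0.0, -0.0, -1.0]]
contact_force: [-1.0, 0.2, -3.8]
opening: 0.0438
```

Call:
apply_moves(
  plan=[
    [0, 0, 0.03, 0, 0, 0, 38],
    [0, 0, 0.06, 0, 0, 0, 38],
    [0, 0, 0.06, 0, 0, 0, 38],
  ],
)

```text
clock: 10.0
position: [0.521, -0.0143, 0.0103]
orientation: [[0.0, 1.0, 0.001], [1.0, -0.0, 0.0], [0.0, 0.001, -1.0]]
contact_force: [-7.8, -0.4, 17.4]
opening: 0.0437
```

```bash
python3 sv.py sp3 .52 -.016 .05
```

```text
(no output)
```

View pics/sp3.png

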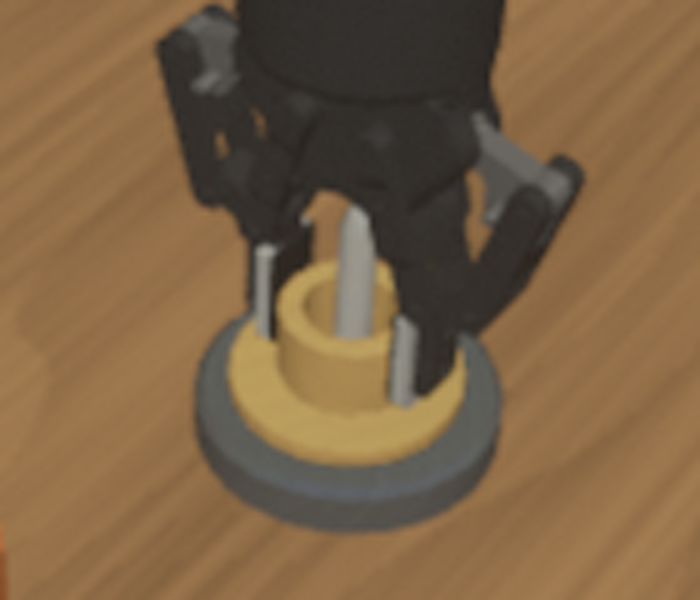

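Contact came at exactly the expected height, so it's home. Releasing and going up.

Call:
apply_moves(
  plan=[
    [0, 0, -0.04, 0, 0, 0, 38],
    [0, 0, -0.04, 0, 0, 0, 48],
    [0, 0, -0.04, 0, 0, 0, 56],
    [0, 0, -0.04, 0, 0, 0, 62],
    [0, 0, -0.04, 0, 0, 0, 62],
    [0, 0, -0.04, 0, 0, 0, 62],
    [0, 0, -0.5, 0, 0, 0, 62],
    [0, 0, -1.5, 0, 0, 0, 62],
    [0, 0, -3.0, 0, 0, 0, 62],
    [0, 0, -4.5, 0, 0, 0, 62],
  ],
)

```text
clock: 11.05
position: [0.5205, -0.0143, 0.1238]
orientation: [[0.0, 1.0, -0.0], [1.0, -0.0, 0.0], [0.0, -0.0, -1.0]]
contact_force: [1.3, 0.1, 0.1]
opening: 0.0623
```

Call:
apply_moves(
  plan=[
    [0, 0, -1, 0, 0, 0, 70],
    [0, 0, -1, 0, 0, 0, 70],
    [0, 0, -1, 0, 0, 0, 70],
  ],
)

```text
clock: 11.35
position: [0.5212, -0.0143, 0.1476]
orientation: [[0.0, 1.0, 0.001], [1.0, -0.0, -0.0], [-0.0, 0.001, -1.0]]
contact_force: [0.0, -0.0, -1.1]
opening: 0.0702
```

```bash
cp m.py m2.py; python3 go.py .600 .211 .10; python3 w.py wp4 .5205 -.016 0.018 .008,.038 .034,.023 .034,.015; python3 - <<'E'
from h import *
d=viewer.capture("side"); im=d["frame"][:,:,::-1].copy()
for q in((0.026,.038),(.052,.023),(.052,.015)): draw(im,d,circ(.5205,-.016,*q),(0,0,255),1,0)
cv2.imwrite("pics/sp4.png",cv2.resize(im[180:360,160:440],None,fx=2.8,fy=2.8,interpolation=2))
E
```

```text
t 11.35 pos [ 0.5212 -0.0143  0.1476] F [ 0.  -0.  -1.1] open 0.0702 ovh 0.014
shift [9.01 3.15 1.91] turn [ 0.01  0.   -0.  ]
```

View pics/sp4.png

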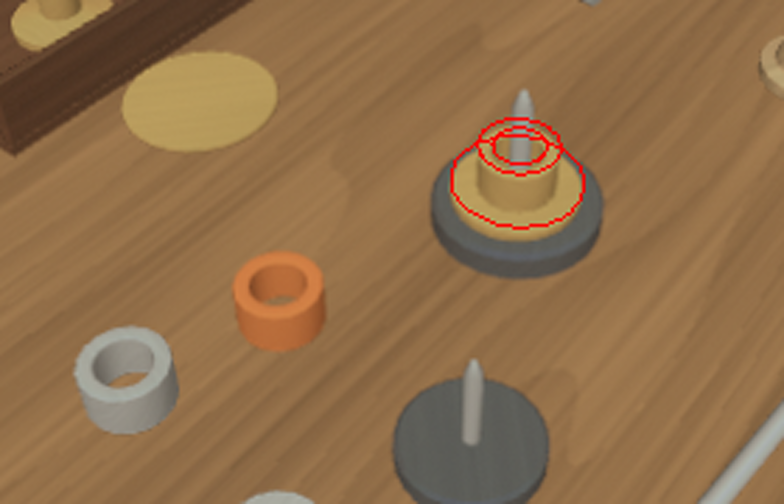

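View pics/wp4.png

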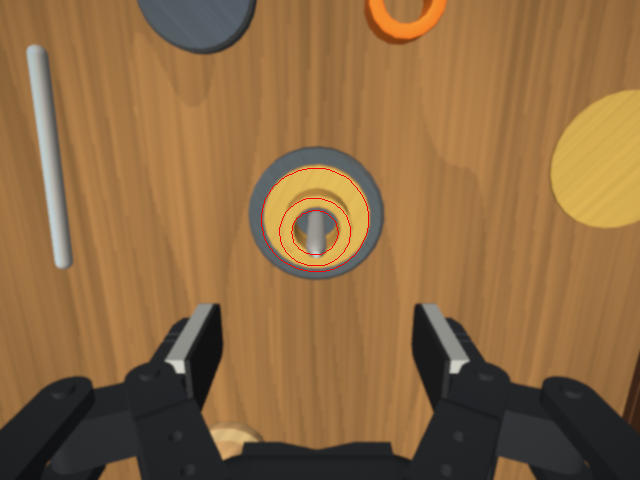

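The former is seated on the base with the pin through it. Now the ring: shift (9.0, 3.15).

Call:
apply_moves(
  plan=[
    [1.5, 0.5, 0, 0, 0, 0, 66],
    [3, 1.05, 0, 0, 0, 0, 66],
    [4.5, 1.6, 0, 0, 0, 0, 66],
    [6, 2.1, 0.2, 0, 0, 0, 66],
    [7.3, 2.6, 0.6, 0, 0, 0, 66],
    [8.4, 2.95, 1.0, 0, 0, 0, 66],
    [9.0, 3.15, 1.6, 0, 0, 0, 66],
    [9.0, 3.15, 1.9, 0, 0, 0, 66],
    [9.0, 3.15, 1.9, 0, 0, 0, 66],
    [9.0, 3.15, 1.9, 0, 0, 0, 66],
  ],
)

```text
clock: 12.45
position: [0.5994, 0.2095, 0.0994]
orientation: [[0.001, 1.0, -0.0], [1.0, -0.001, -0.0], [-0.0, -0.0, -1.0]]
contact_force: [0.7, -0.5, -0.5]
opening: 0.0659
```

```bash
python3 go.py .600 .211 .02; python3 w.py wr1 .600 .211 0 .028,.024 .028,.015 0,.024
```

```text
t 12.45 pos [0.5994 0.2095 0.0994] F [ 0.7 -0.5 -0.5] open 0.0659 ovh 0.014
shift [0.06 0.02 3.18] turn [-0.    0.   -0.01]
```

View pics/wr1.png

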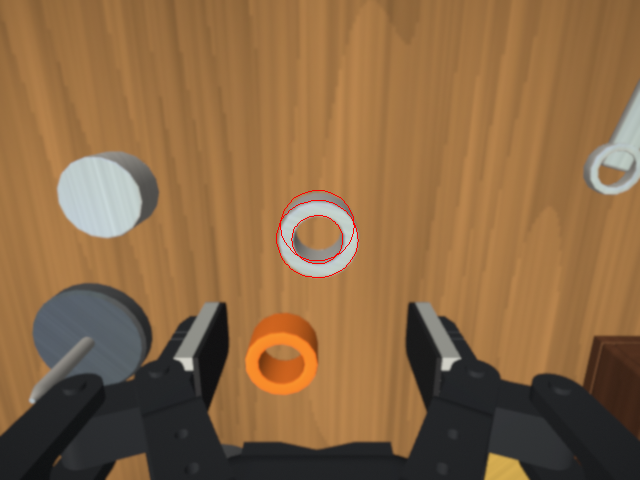

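The wrist view puts the steel ring at (317,238), matching the overlay, with the orange one clear. Descending.

Call:
apply_moves(
  plan=[
    [0.05, 0.02, 0.6, 0, 0, 0, 66],
    [0.05, 0.02, 1.4, 0, 0, 0, 66],
    [0.05, 0.02, 2.2, 0, 0, 0, 66],
    [0.05, 0.02, 2.9, 0, 0, 0, 66],
    [0.05, 0.02, 3.4, 0, 0, 0, 66],
    [0.05, 0.02, 3.8, 0, 0, 0, 66],
    [0.05, 0.02, 4.1, 0, 0, 0, 66],
    [0.05, 0.02, 4.3, 0, 0, 0, 66],
    [0.05, 0.02, 4.3, 0, 0, 0, 66],
  ],
)

```text
clock: 13.4
position: [0.6001, 0.2119, -0.0085]
orientation: [[0.0, 1.0, -0.0], [1.0, -0.0, -0.0], [-0.0, -0.0, -1.0]]
contact_force: [-0.6, -0.1, -0.2]
opening: 0.0662
```

```bash
python3 go.py .600 .211 -0.01; python3 w.py wr2 .600 .211 0 .028,.024 .028,.015; python3 sv.py sr2 .6 .21 .03
```

```text
t 13.4 pos [ 0.6001  0.2119 -0.0085] F [-0.6 -0.1 -0.2] open 0.0662 ovh 0.014
shift [-0.04 -0.    0.06] turn [-0.  0. -0.]
```

View pics/wr2.png

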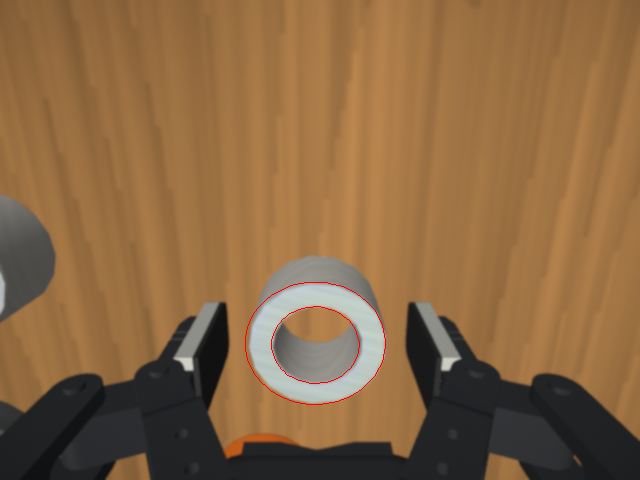

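View pics/sr2.png

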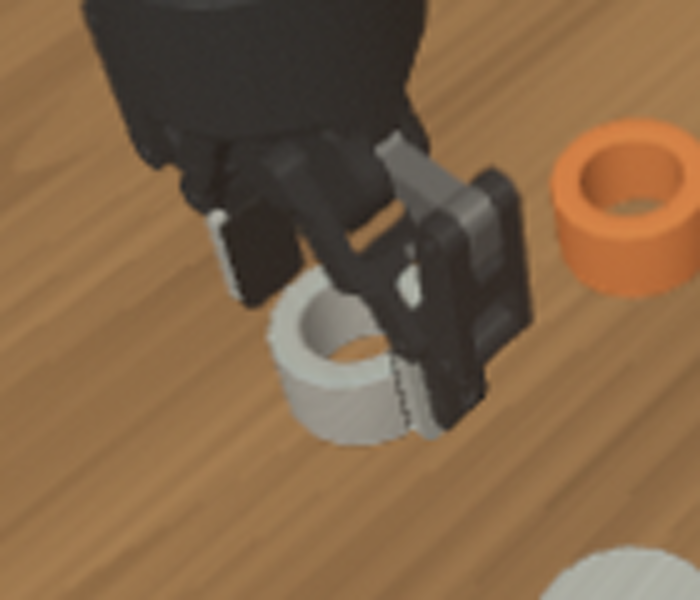

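Call:
apply_moves(
  plan=[
    [0, 0, 0.1, 0, 0, 0, 66],
    [0, 0, 0.1, 0, 0, 0, 54],
    [0, 0, 0.1, 0, 0, 0, 48],
    [0, 0, 0.1, 0, 0, 0, 40],
    [0, 0, 0.1, 0, 0, 0, 40],
    [0, 0, 0.1, 0, 0, 0, 40],
    [0, 0, 0.1, 0, 0, 0, 40],
    [0, 0, 0.1, 0, 0, 0, 40],
  ],
  grip_force=70,
)

```text
clock: 14.3
position: [0.6004, 0.2121, -0.01]
orientation: [[0.0, 1.0, 0.001], [1.0, -0.0, 0.0], [0.0, 0.001, -1.0]]
contact_force: [-3.5, -0.2, 7.9]
opening: 0.0451
```

```bash
python3 go.py .600 .211 -0.01; python3 w.py wr3 .600 .211 0 .028,.024 .028,.015; python3 sv.py sr3 .6 .21 .03
```

```text
t 14.3 pos [ 0.6004  0.2121 -0.01  ] F [-3.5 -0.2  7.9] open 0.0451 ovh 0.014
shift [-0.04 -0.02  0.  ] turn [ 0. -0. -0.]
```

View pics/sr3.png

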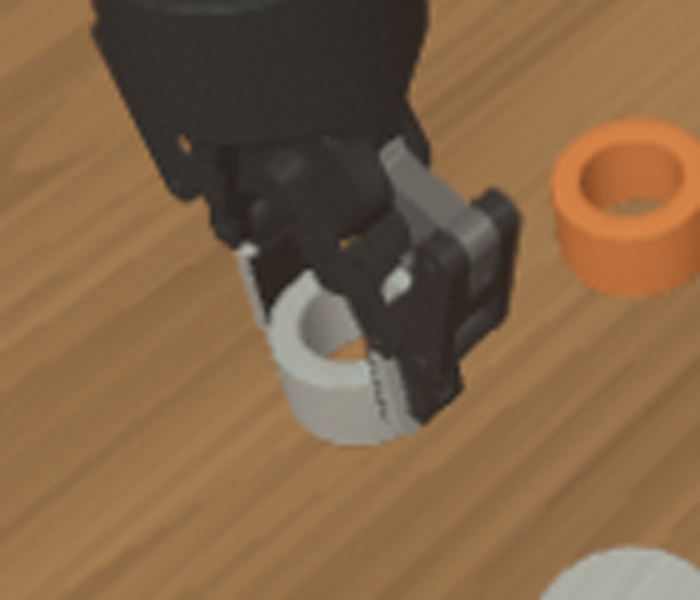

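View pics/wr3.png

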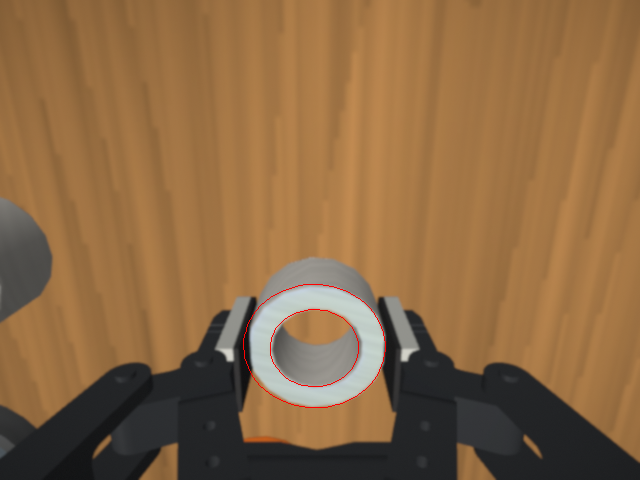

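Call:
apply_moves(
  plan=[
    [0, 0, -0.4, 0, 0, 0, 38],
    [0, 0, -1.2, 0, 0, 0, 38],
    [0, 0, -2.2, 0, 0, 0, 38],
    [0, 0, -3.2, 0, 0, 0, 38],
    [0, 0, -4.2, 0, 0, 0, 38],
    [0, 0, -5.0, 0, 0, 0, 38],
    [0, 0, -5.4, 0, 0, 0, 38],
    [0, 0, -5.4, 0, 0, 0, 38],
    [0, 0, -5.4, 0, 0, 0, 38],
  ],
)

```text
clock: 15.3
position: [0.5999, 0.2118, 0.1235]
orientation: [[0.0, 1.0, -0.001], [1.0, -0.0, -0.0], [-0.0, -0.001, -1.0]]
contact_force: [0.1, 0.0, -2.5]
opening: 0.0452
```

```bash
python3 go.py .5208 -.0145 0.125;  python3 w.py wr4; python3 sv.py sr4 .6 .21 .15
```

```text
t 15.3 pos [0.5999 0.2118 0.1235] F [ 0.1  0.  -2.5] open 0.0452 ovh 0.014
shift [-9.05 -3.16 -0.05] turn [-0.01  0.   -0.  ]
```

View pics/wr4.png

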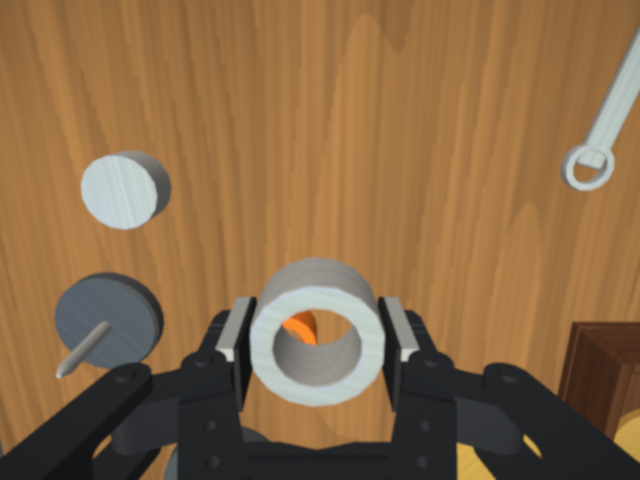

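View pics/sr4.png

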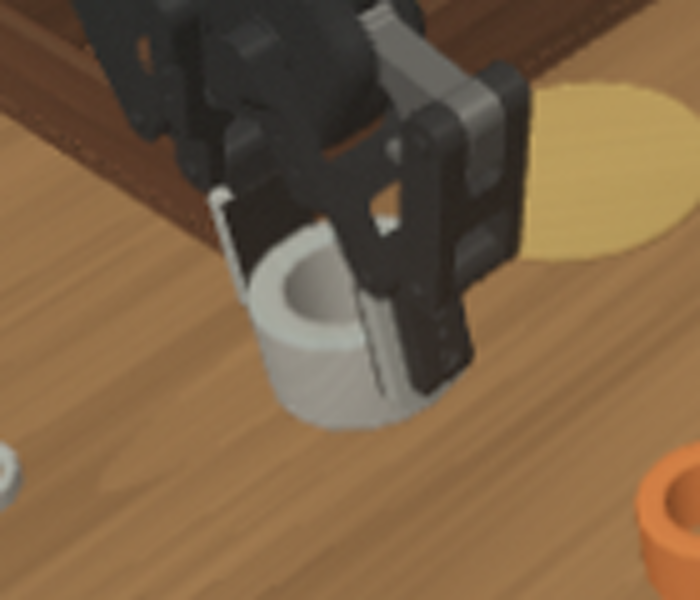

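The ring is held level, at about 2.4 N. Moving over the post.

Call:
apply_moves(
  plan=[
    [-1.5, -0.5, 0, 0, 0, 0, 38],
    [-3, -1.05, 0, 0, 0, 0, 38],
    [-4.5, -1.6, 0, 0, 0, 0, 38],
    [-6, -2.1, 0, 0, 0, 0, 38],
    [-7.3, -2.6, 0, 0, 0, 0, 38],
    [-8.4, -2.95, 0, 0, 0, 0, 38],
    [-9.05, -3.16, 0, 0, 0, 0, 38],
    [-9.05, -3.16, 0, 0, 0, 0, 38],
    [-9.05, -3.16, 0, 0, 0, 0, 38],
  ],
)

```text
clock: 16.3
position: [0.5209, -0.0143, 0.1238]
orientation: [[0.001, 1.0, -0.001], [1.0, -0.001, 0.0], [0.0, -0.001, -1.0]]
contact_force: [-0.1, 0.1, -2.2]
opening: 0.0449
```

```bash
python3 go.py .5208 -.0145 0.042;  python3 w.py wq1 .5205 -.016 0 .093,.002 .083,.006 .018,.05 .052,.023; python3 sv.py sq1 .52 -.016 .09
```

```text
t 16.3 pos [ 0.5209 -0.0143  0.1238] F [-0.1  0.1 -2.2] open 0.0449 ovh 0.014
shift [-0.01 -0.    3.27] turn [-0.01 -0.   -0.01]
```

View pics/wq1.png

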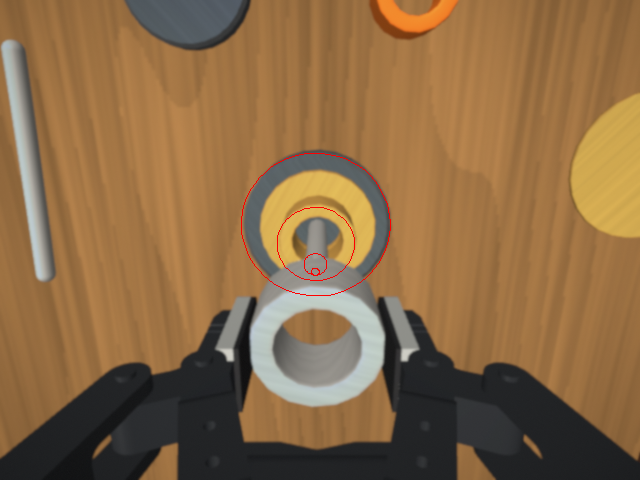

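View pics/sq1.png

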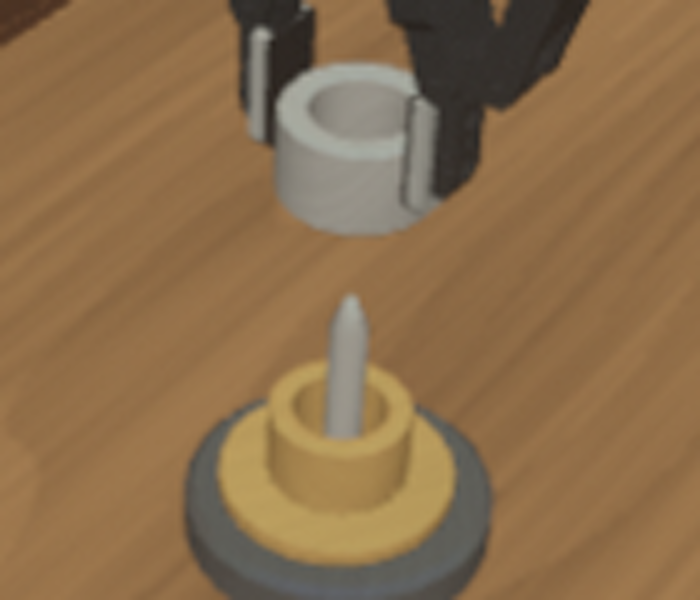

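Aligned. Lowering to about 7 mm above the hub.

Call:
apply_moves(
  plan=[
    [0, 0, 0.4, 0, 0, 0, 38],
    [0, 0, 0.9, 0, 0, 0, 38],
    [0, 0, 1.4, 0, 0, 0, 38],
    [0, 0, 1.9, 0, 0, 0, 38],
    [0, 0, 2.3, 0, 0, 0, 38],
    [0, 0, 2.7, 0, 0, 0, 38],
    [0, 0, 2.95, 0, 0, 0, 38],
    [0, 0, 2.95, 0, 0, 0, 38],
  ],
)

```text
clock: 17.2
position: [0.5207, -0.0143, 0.0497]
orientation: [[0.0, 1.0, -0.001], [1.0, -0.0, 0.0], [0.0, -0.001, -1.0]]
contact_force: [0.0, -0.3, -1.9]
opening: 0.0449
```

```bash
python3 go.py .5208 -.0145 0.042;  python3 w.py wq2; python3 sv.py sq2 .52 -.016 .06
```

```text
t 17.2 pos [ 0.5207 -0.0143  0.0497] F [ 0.  -0.3 -1.9] open 0.0449 ovh 0.014
shift [-0.01  0.01  0.31] turn [-0.01 -0.   -0.  ]
```

View pics/wq2.png

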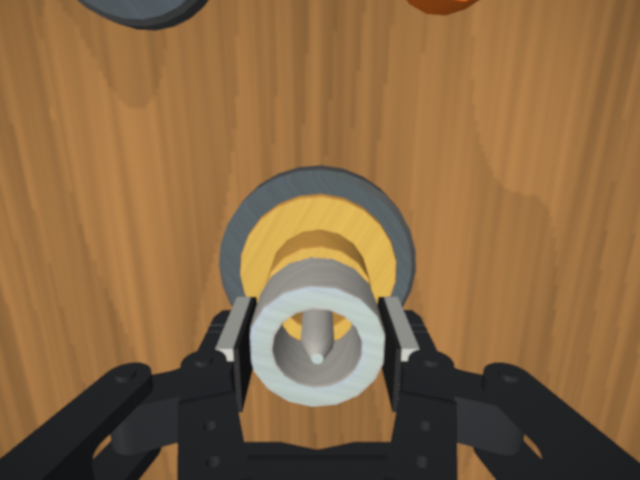

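View pics/sq2.png

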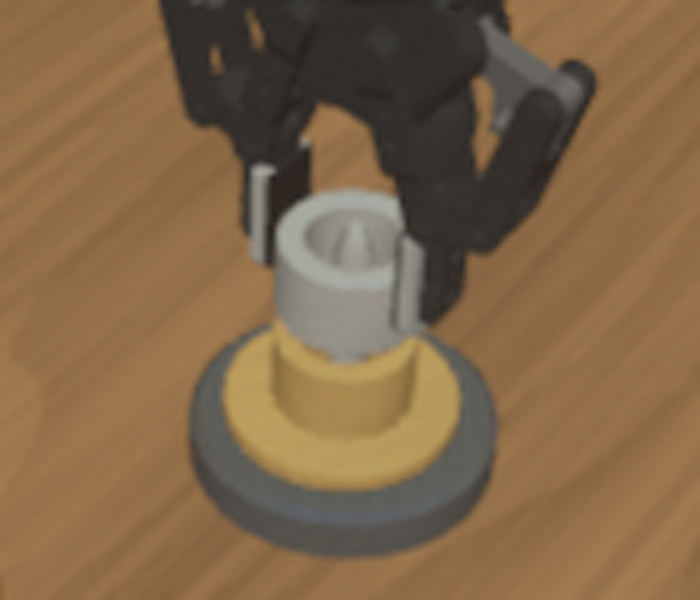

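The pin is inside the ring and the ring is centred over the hub. Final gentle descent.

Call:
apply_moves(
  plan=[
    [0, 0, 0.08, 0, 0, 0, 38],
    [0, 0, 0.14, 0, 0, 0, 38],
    [0, 0, 0.2, 0, 0, 0, 38],
    [0, 0, 0.24, 0, 0, 0, 38],
    [0, 0, 0.27, 0, 0, 0, 38],
    [0, 0, 0.27, 0, 0, 0, 38],
  ],
)

```text
clock: 17.9
position: [0.5211, -0.0143, 0.0438]
orientation: [[0.0, 1.0, -0.0], [1.0, -0.0, -0.0], [-0.0, -0.0, -1.0]]
contact_force: [0.8, 0.1, -2.9]
opening: 0.0453
```

Call:
apply_moves(
  plan=[
    [0, 0, 0.03, 0, 0, 0, 38],
    [0, 0, 0.05, 0, 0, 0, 38],
    [0, 0, 0.05, 0, 0, 0, 38],
  ],
)

```text
clock: 18.2
position: [0.5211, -0.0143, 0.0425]
orientation: [[0.0, 1.0, -0.0], [1.0, -0.0, 0.0], [0.0, -0.0, -1.0]]
contact_force: [0.6, -1.0, -3.1]
opening: 0.0455
```

Call:
apply_moves(
  plan=[
    [0, 0, 0.03, 0, 0, 0, 38],
    [0, 0, 0.05, 0, 0, 0, 38],
    [0, 0, 0.05, 0, 0, 0, 38],
  ],
)

```text
clock: 18.5
position: [0.5213, -0.0143, 0.042]
orientation: [[0.0, 1.0, 0.001], [1.0, -0.0, -0.0], [-0.0, 0.001, -1.0]]
contact_force: [-5.4, -0.2, 10.6]
opening: 0.0451
```

Contact at the expected height. Releasing and lifting clear.

Call:
apply_moves(
  plan=[
    [0, 0, -0.03, 0, 0, 0, 38],
    [0, 0, -0.03, 0, 0, 0, 50],
    [0, 0, -0.03, 0, 0, 0, 58],
    [0, 0, -0.03, 0, 0, 0, 66],
    [0, 0, -0.03, 0, 0, 0, 66],
    [0, 0, -0.03, 0, 0, 0, 66],
    [0, 0, -0.5, 0, 0, 0, 66],
    [0, 0, -1.5, 0, 0, 0, 66],
    [0, 0, -3.0, 0, 0, 0, 66],
    [0, 0, -4.5, 0, 0, 0, 66],
  ],
)

```text
clock: 19.5
position: [0.5208, -0.0143, 0.1559]
orientation: [[0.0, 1.0, -0.0], [1.0, -0.0, 0.0], [0.0, -0.0, -1.0]]
contact_force: [1.2, 0.6, 0.1]
opening: 0.066
```

Call:
apply_moves(
  plan=[
    [0, 0, -0.5, 0, 0, 0, 66],
    [0, 0, -0.5, 0, 0, 0, 66],
    [0, 0, -0.5, 0, 0, 0, 66],
  ],
)

```text
clock: 19.8
position: [0.5211, -0.0143, 0.1663]
orientation: [[0.0, 1.0, 0.0], [1.0, -0.0, -0.0], [-0.0, 0.0, -1.0]]
contact_force: [-0.0, -0.2, -0.7]
opening: 0.0661
```

```bash
python3 go.py .5208 -.0145 0.042;  python3 w.py wz .5205 -.016 0.052 .028,.024 .028,.015; python3 sv.py sz .52 -.016 .05
```

```text
t 19.8 pos [ 0.5211 -0.0143  0.1663] F [-0.  -0.2 -0.7] open 0.0661 ovh 0.014
shift [-0.01 -0.01  4.97] turn [ 0.  0. -0.]
```

View pics/wz.png

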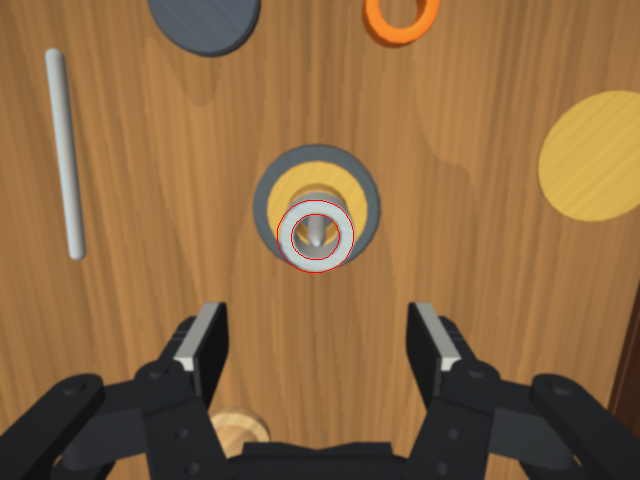

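View pics/sz.png

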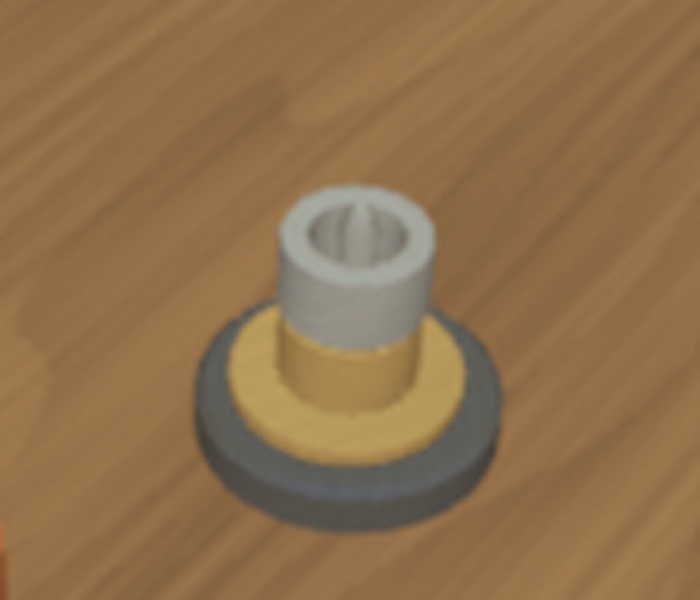

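The wrist view at (316,236) and the side view both show the ring flat on the hub, the former flat on the base, the pin through both, and the gripper clear.

```bash
python3 -c "
from plant import finish_job; print(finish_job())"
```

```text
the job is handed in; nothing more can be done
None
```

The brass former is on the loading post, flange down and home on the base. The steel follower ring sits on top of it with the pin through both. I handed the job in after about 20 s of the 58 s allowed.

**Setting down:** both parts were lowered until contact and then released. Contact came at the expected heights, with about 17 N measured for the former and 11 N for the ring.

**Last checks:** the final wrist and side pictures show both parts level and centred, with the gripper clear and no load on it.

**What disagreed:**
- **First grasp:** the first try at the former closed on air above the hub. Both cameras showed the fingertips about 22 mm behind the reported TCP, not 14 mm ahead as stated. I corrected the grasp heights from the pictures and nothing was disturbed.
- **Finger opening:** it read about 2–3 mm less than the parts' nominal diameters, but both grips held.

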